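# Reset the angle of a mount-cutting mitre guide

## Task

Set the mitre guide for the next mount: turn the red clamp crank counter-clockwise until the clamp is fully loose, swing the fence by its black handle until it points at the orange tab, then turn the crank clockwise to clamp it there again. Clamp it by feel, firm but not forced: stop when its handle takes about 5 to 6 N more push than while it ran free, never 8 N more. Never swing the fence while it is clamped, leave the things lying around where they are, and let go of everything at the end.

Things in the scene. Friction and masses are not known exactly. Their poses are not given: they have to be found in the camera images.
- guide: the mitre guide, a plywood board 300 x 395 mm, 18 mm thick, screwed to the table, with a silver angle scale at its +y end; its place and yaw differ each time. Origin: on the fence's vertical pivot axis, at table height; z up. The board reaches from -150 to +150 mm in its x and from -155 to +240 mm in its y
- fence: aluminium fence bar, 32 mm wide, top 34 mm above the table, swinging about the pivot over the board; a blue slotted plate at its tail runs under the clamp. Origin on the pivot axis at table height; +y points along the bar to its tip (188 mm out). It swings 0.72 rad either way from the guide's +y, stays where it is left and, loose, takes 1 to 2 N at its handle. It never starts at the tab
- fence_handle (a point): centre of the black upright revolving handle of the fence, 20 mm in diameter, 48 mm tall, free all round, 150 mm from the pivot and 64 mm above the table (the handle stands from 40 to 88 mm)
- tab: orange tab, 14 x 30 mm, 25 mm high, fixed on the rim of the scale at the wanted angle. Origin on the fence's pivot axis at table height; its +y axis points from the pivot to the tab (at 200 to 229 mm). The fence is right when its +y points along the tab's +y
- clamp_axis (a point): point on the vertical axis of the clamp crank, 50 mm above the table, 75 mm from the pivot along the guide's -y; the black hub there is 46 mm across. The clamp stays on the board and does not swing with the fence
- crank_handle (a point): centre of the black upright revolving handle at the end of the red crank, 20 mm in diameter, 48 mm tall, 75 mm from the clamp axis and 80 mm above the table (the handle stands from 56 to 104 mm; the red arm under it tops out at 53 mm). It travels on a level circle about the clamp axis: clockwise seen from above tightens, counter-clockwise loosens
- crank: the red crank arm with its black hub; origin on the clamp axis at table height, +x points along the arm to its handle. At the start it points 130 to 255 degrees counter-clockwise from the guide's +x and is tight by an unknown amount, too little or too much; 1.2 rad counter-clockwise always frees it, its stop lies 1.8 rad or more from the start, and 1.6 rad leaves 0.5 rad or more of free run. The arm's angle tells nothing about the tightness
- clamp_foot (a point): point on the clamp axis, 28 mm up, where a 38 mm steel spring pad presses the fence's blue plate. The crank runs stiffly: free, turning it takes a steady 9 to 10 N at its handle (less on a hand held still: compare like with like). Once the pad bites, at an angle that differs by over 1 rad and cannot be seen, the push rises by 8 N per rad; 4 to 7 N above the free push is right. It stays where it is left
- can_mid (a point): centre of a spray can, 60 mm in diameter, 160 mm tall, standing beside the board; loose, leave it
- tape_mid (a point): centre of a roll of tape lying flat beside the board, 90 mm in diameter, 24 mm high; loose, leave it
- pencil: yellow flat pencil 160 x 14 x 8 mm lying along its x beside the board; origin under its centre; loose, leave it
- clip_tray: blue open tray of clips, 90 x 75 mm, 35 mm high, beside the board; origin under its centre; loose, leave it

How it is judged:
By the outcome, as a careful person would: the job done as asked, in the order asked, and still so for the second after the job is handed in, with the robot touching nothing.
It also fails if it takes over 72 s, if anything falls off the work surface, if the arm or the gripper's body presses on something with over 40 N, if the wrist force passes 120 N, or if a joint passes its speed limit or range.

## Robot

A 6-joint arm with a two-finger parallel gripper is mounted at the origin on the work surface. World frame = base frame: x ahead of the robot, y to its left, z up, the work surface at z = 0. Lengths are in m, angles in degrees, forces in N, time in s.
With the tool pointing down it reaches from about 0.325 to 0.85 m from the base axis. Payload 4.4 kg.
Tool frame: the origin (TCP) lies on the mounting face of the last link; the fingertips stand 199 mm ahead of it and the grasp point (between the pads) lies grasp_offset ahead of it (grasp_offset is the distance from the TCP to the grasp point, in m); y points along the fingers, x is the direction in which the jaws open and shut, and the axes are right-handed (so a half turn about y gives the same grasp; the last joint's range is limited). The gripper opens to 94 mm and grips with 3 to 60 N. Pads are 16 mm wide; open, the fingers measure 119 mm over their backs; the gripper's body (75 mm by 177 mm) begins 78 mm behind the grasp point.
Start: joints at [63.971, 11.837, 88.321, -0, 79.842, -8.623], TCP at [0.172, 0.549, 0.405] pointing down, gripper open.
Joint ranges: [-156.59, 156.59], [-49.26, 127.26], [12.9, 141.05], [-63.56, 243.56], [4.71, 150.69], [-161.64, 161.64]. Speed limits (degrees/s): [159.86, 159.86, 180, 180, 180, 180].

## Interface

Orientations are given as [roll, pitch, yaw] about the fixed x, y, z axes, in that order (R = Rz(yaw) Ry(pitch) Rx(roll)).
In Python, from station import state, grab_frame, hand_in, grasp_offset gives the robot as it stands. The module is installed in compiled form; this text tells all that it offers.
- The arm moves only by the tool apply_moves, never from a script. Its arguments are lists of equal length, an entry for each row: "travel": the shift along the tool's x, y, z in m, a list of three; "roll": the turn about the tool's y in degrees. A call has 1 to 8 rows; each row is the pose to reach, as a shift and turn from the pose commanded when the call began, along the tool's axes at that moment; what a row does not reach only later rows make up. A row lasts 1/10 s, in which the tool goes at most 50 mm and 8.59 degrees, less where a joint would pass 70% of its speed; a pose out of reach is approached as far as the arm can. A call with a gripper value outside its range is refused whole. "hand" is the finger opening in m, from 0 to 0.094, set as the call begins (left out, the last holds). The fingers move at their own pace and stop on an object; the grip force is fixed at half the most. Time passes only in rows, so rows that repeat a pose let the fingers close. It gives the time, the measured TCP pose, the force and the opening at its end, in the units of the state.
- state(): the state, without advancing time (a new reading comes with each control period).
- grab_frame(name): name is "side" or "top" or "wrist"; returns a dict with "pixels" (420x560x3 uint8, red, green, blue), "fx", "fy", "cx", "cy" (pixels), "dist_coeffs" ([k1, k2, p1, p2, k3] as OpenCV has them; the pictures are not rectified), "rvec" (rotation vector, rad) and "tvec" (3), from world to camera coordinates, as OpenCV has them. Camera axes: x right, y down, z forward; pixel columns grow to the right and rows downward; lengths in m; the calibration is good to about 2 mm. A picture is of the moment at which its call begins. There is no depth.
- hand_in(): hands the job in, once; it reports no verdict.
The state is a dict: "t": time; "qpos": joint angles; "dq": joint speeds; "tau": joint torques, N m; "tcp_pos": TCP position; "orientation": TCP orientation; "contact_force": force on the tool from outside, world axes, zero at the start; "ft_torque": the same for the moment, N m; "opening": opening from 0.0 (shut) to 1.0 (fully open).
Only numpy, scipy, OpenCV 4.12 (cv2) and the standard library are available. Lean on these libraries where they do the work, as an engineer would, in place of code of your own. Each camera call takes 0.05 s, during which the arm holds its last target.

## Working session

There is one attempt and no reset: what is moved stays moved. The work goes in short steps, Python scripts to look and compute and a tool call to move; the robot and the scene stay as the last step left them, time stands still between calls to the robot, and variables do not carry over. Pictures are saved under pics/ and viewed, and the job is handed in when it is done.

Besides the shell and the picture viewer there is one more tool, called after "Call:" as name(argument=value, ...), one argument or row to a line, values as JSON. apply_moves: Moves the arm, as the interface text tells. Its arguments: {"type":"object","properties":{"travel":{"type":"array","items":{"type":"array","items":{"type":"number"}}},"roll":{"type":"array","items":{"type":"number"}},"hand":{"type":"number"}},"required":["travel","roll"]}

```bash
mkdir -p pics; ls
python3 - <<'E'
from station import state, grab_frame, grasp_offset
import cv2
print(state(), grasp_offset)
for n in ("side","top","wrist"):
    f=grab_frame(n); cv2.imwrite(f"pics/{n}0.png",f["pixels"][:,:,::-1])
    print(n,{k:v for k,v in f.items() if k!="pixels"})
E
```

```text
pics
{'t': 0.0, 'qpos': array([ 6.39716125e+01,  1.18853363e+01,  8.84046249e+01, -5.07578508e-04,
        7.98388545e+01, -8.62099196e+00]), 'dq': array([-0.00040558,  0.03256874,  0.05731491, -0.0684899 , -0.08955196,
        0.03901295]), 'tau': array([-3.72039258e-04, -3.70882380e+01, -2.81416583e+01,  6.98611233e-02,
        3.60323384e-02, -1.85914173e-04]), 'tcp_pos': array([0.17185463, 0.54834625, 0.40348096]), 'orientation': array([-89.98118458,   0.12743515,  72.59271548]), 'contact_force': array([ 0.09762408,  0.19719498, -0.45010902]), 'ft_torque': array([ 0.034532  ,  0.02141608, -0.02956885]), 'opening': 1.000345085724671} 0.1804
side {'fx': 432.45612026865064, 'fy': 432.45612026865064, 'cx': 272.5965935288396, 'cy': 214.38251722521298, 'dist_coeffs': array([-0.09339191,  0.        ,  0.        ,  0.        ,  0.        ]), 'rvec': array([ 0.36690386, -2.80577416,  1.1351514 ]), 'tvec': array([0.60880313, 0.12350321, 0.91583913])}
top {'fx': 385.8811003117359, 'fy': 385.8811003117359, 'cx': 290.0232502086938, 'cy': 212.01534271175603, 'dist_coeffs': array([-0.08169052,  0.        ,  0.        ,  0.        ,  0.        ]), 'rvec': array([-2.22431764,  2.21472358, -0.0235483 ]), 'tvec': array([0.04485878, 0.59782176, 0.92940117])}
wrist {'fx': 333.4818612086886, 'fy': 333.4818612086886, 'cx': 280.33015986065016, 'cy': 207.32193655977972, 'dist_coeffs': array([-0.04574116,  0.        ,  0.        ,  0.        ,  0.        ]), 'rvec': array([-2.33804675, -1.71799526, -0.24474138]), 'tvec': array([-0.57347561, -0.02927639,  0.39313905])}
```

View pics/side0.png

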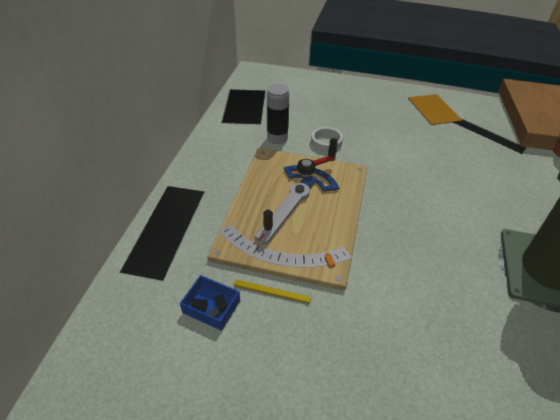

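View pics/top0.png

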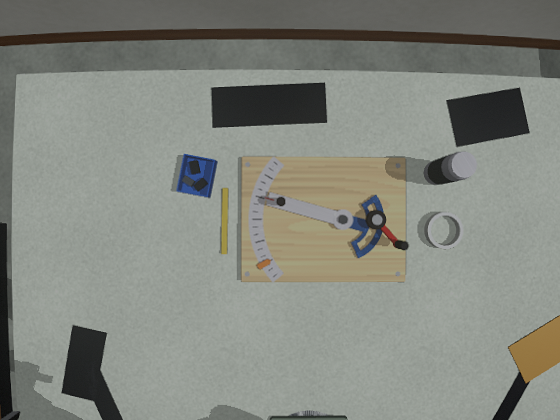

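View pics/wrist0.png

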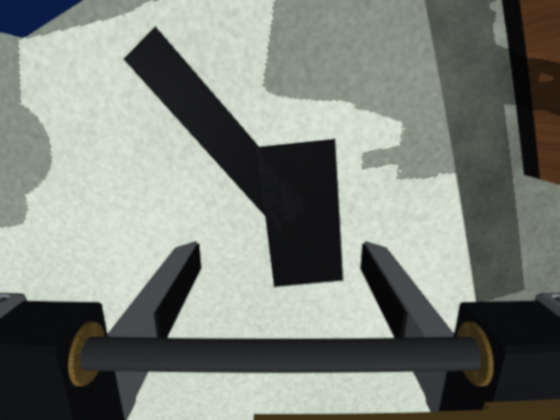

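Run:
```python
import cv2
a=cv2.imread("pics/top0.png")[140:300,225:425]
cv2.imwrite("pics/top0z.png",cv2.resize(a,None,fx=4,fy=3.75*4/3.75,interpolation=cv2.INTER_CUBIC)[:600])
a=cv2.imread("pics/side0.png")[130:290,200:380]
cv2.imwrite("pics/side0z.png",cv2.resize(a,None,fx=3.75,fy=3.75,interpolation=cv2.INTER_CUBIC))
```

```text
(no output)
```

View pics/top0z.png

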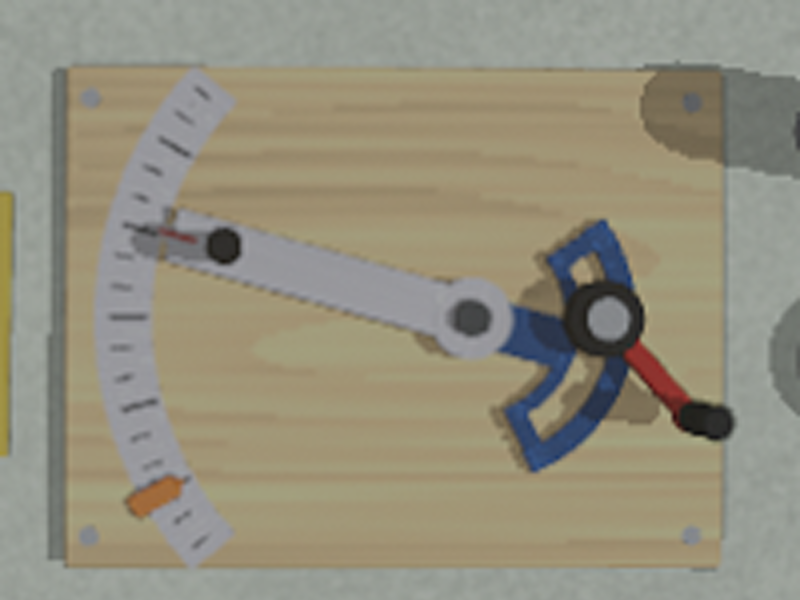

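View pics/side0z.png

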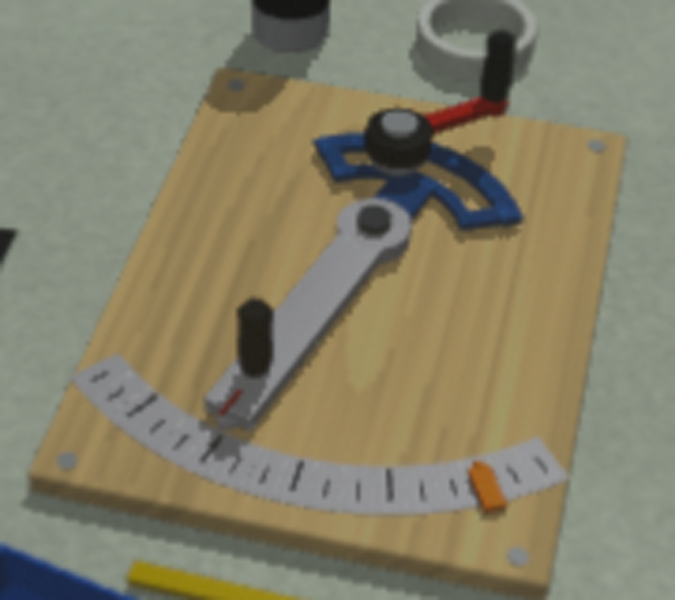

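```bash
cat > h.py <<'E'
import numpy as np, cv2
from station import state, grab_frame, grasp_offset
def cam(f):
    K=np.array([[f["fx"],0,f["cx"]],[0,f["fy"],f["cy"]],[0,0,1]]); return K,f["dist_coeffs"],f["rvec"],f["tvec"]
def proj(f,P):
    K,d,r,t=cam(f); return cv2.projectPoints(np.array(P,float).reshape(-1,3),r,t,K,d)[0].reshape(-1,2)
def ray(f,px,z):
    K,d,r,t=cam(f); n=cv2.undistortPoints(np.array(px,float).reshape(-1,1,2),K,d).reshape(-1,2)
    R=cv2.Rodrigues(r)[0]; C=-R.T@t
    D=np.c_[n,np.ones(len(n))]@R
    return C+D*((z-C[2])/D[:,2])[:,None]
E
python3 - <<'E'
from h import *
from scipy.optimize import least_squares
ft=grab_frame("top"); fs=grab_frame("side")
T=lambda u,v:(225+u/4-.4,140+v/4-.4); S=lambda u,v:(200+u/3.75-.4,130+v/3.75-.4)
ct=[((.15,.24),T(66,67)),((.15,-.155),T(723,70)),((-.15,-.155),T(720,569)),((-.15,.24),T(66,567))]
cs=[((.15,-.155),S(217,70)),((-.15,-.155),S(625,137)),((.15,.24),S(32,480)),((-.15,.24),S(548,585))]
def P(p,a,z): c,s=np.cos(p[2]),np.sin(p[2]); return [p[0]+c*a[0]-s*a[1],p[1]+s*a[0]+c*a[1],z]
def pol(r,th): return (-r*np.sin(th),r*np.cos(th))
def items(p):
    o=[]
    for a,u in ct: o.append((ft,P(p,a,.018),u))
    for a,u in cs: o.append((fs,P(p,a,.018),u))
    fh=pol(.15,p[3]); o+= [(ft,P(p,fh,.088),T(225,246)),(fs,P(p,fh,.088),S(256,305)),(fs,P(p,fh,.040),S(256,372))]
    cr=(.075*np.cos(p[4]),-.075+.075*np.sin(p[4]))
    o+= [(ft,P(p,cr,.104),T(717,423)),(fs,P(p,cr,.104),S(500,37)),(fs,P(p,cr,.056),S(495,97))]
    return o
def res(p): return np.concatenate([proj(f,X)[0]-u for f,X,u in items(p)])
r=least_squares(res,[.5,0,0,0,np.radians(215)],loss="soft_l1")
print(r.x[:2],np.degrees(r.x[2:]))
print(res(r.x).reshape(-1,2).round(1))
p=r.x
for z in (.018,.025,.03,.043):
    X=ray(ft,[T(155,496)],z)[0]; d=X[:2]-p[:2]; th=np.degrees(np.arctan2(-d[0],d[1])-p[2]); print("tab",z,np.hypot(*d),th)
    X=ray(fs,[S(487,487)],z)[0]; d=X[:2]-p[:2]; th=np.degrees(np.arctan2(-d[0],d[1])-p[2]); print("  tabS",z,np.hypot(*d),th)
for n,a,z in (("can",ray(ft,[(462,165)],.16),0),("tape",ray(ft,[(444,230)],.024),0)): print(n,a)
print("clamp",P(p,(0,-.075),.05), "crankh",P(p,(.075*np.cos(p[4]),-.075+.075*np.sin(p[4])),.08),"fh",P(p,pol(.15,p[3]),.064))
np.save("p.npy",p)
E
```

```text
[ 0.58183372 -0.07455005] [ 2.03062009e-01 -1.55976911e+01  2.21375223e+02]
[[-0.5 -0.6]
 [-0.2 -0.6]
 [ 0.7 -0.6]
 [-0.7  0.5]
 [ 0.3 -1.1]
 [ 1.1 -0.9]
 [-1.3 -1. ]
 [ 1.3  0.8]
 [-0.6 -0.4]
 [ 0.1  1.1]
 [ 0.2 -1.5]
 [ 0.1 -0.3]
 [ 0.8  0.2]
 [ 0.2 -0.5]]
tab 0.018 0.2137303520054021 29.859564489631406
  tabS 0.018 0.20878547745143286 29.93717651205118
tab 0.025 0.212952154794227 29.708429594456064
  tabS 0.025 0.2137735110805293 29.23924631782099
tab 0.03 0.21239721251461058 29.59979857424648
  tabS 0.03 0.2173550475167776 28.760386027488934
tab 0.043 0.21095796959308977 29.314687005026922
  tabS 0.043 0.22673404409710995 27.586449383585602
can [[ 0.69448661 -0.30391758  0.16      ]]
tape [[ 0.55585192 -0.32233701  0.024     ]]
clamp [np.float64(0.5820995237563541), np.float64(-0.1495495746384805), 0.05] crankh [np.float64(0.5259957993962054), np.float64(-0.19932278141602755), 0.08] fh [np.float64(0.6216535780352149), np.float64(0.07006799833083421), 0.064]
```

```bash
cat > plan.py <<'E'
import numpy as np, json, os
def load(): return np.array(json.load(open("cmd.json"))) if os.path.exists("cmd.json") else np.array([.172,.549,.405,72.594])
def save(c): json.dump(list(map(float,c)),open("cmd.json","w"))
def rows(wps):
    """wps: list of TCP (x,y,z,yaw) world rows. emits calls of 8, updates cmd"""
    c=load(); out=[]
    for i in range(0,len(wps),8):
        a=np.radians(c[3]); ex=np.array([np.cos(a),np.sin(a),0]); ez=np.array([-np.sin(a),np.cos(a),0]); ey=np.array([0,0,-1.])
        M=np.array([ex,ey,ez]); tr=[];ro=[]
        for w in wps[i:i+8]:
            tr.append((M@(np.array(w[:3])-c[:3])).round(4).tolist()); ro.append(round(-(w[3]-c[3]),1))
        print(json.dumps({"travel":tr,"roll":ro}))
        c=np.r_[c[:3]+M.T@np.array(tr[-1]), c[3]-ro[-1]]
    save(c)
def line(to,n):
    c=load(); return [c+(np.array(to)-c)*k/n for k in range(1,n+1)]
E
python3 - <<'E'
from plan import *
rows(line([.526,-.199,.405,-48.4],24))
E
```

```text
{"travel": [[-0.0253, 0.0, -0.0234], [-0.0507, 0.0, -0.0468], [-0.076, 0.0, -0.0702], [-0.1013, 0.0, -0.0936], [-0.1266, 0.0, -0.117], [-0.152, 0.0, -0.1404], [-0.1773, 0.0, -0.1638], [-0.2026, 0.0, -0.1872]], "roll": [5.0, 10.1, 15.1, 20.2, 25.2, 30.2, 35.3, 40.3]}
{"travel": [[-0.0042, 0.0, -0.0342], [-0.0084, 0.0, -0.0685], [-0.0126, 0.0, -0.1027], [-0.0168, 0.0, -0.1369], [-0.0209, 0.0, -0.1711], [-0.0251, 0.0, -0.2054], [-0.0293, 0.0, -0.2396], [-0.0335, 0.0, -0.2738]], "roll": [5.1, 10.1, 15.2, 20.2, 25.2, 30.3, 35.3, 40.4]}
{"travel": [[0.019, 0.0, -0.0288], [0.038, 0.0, -0.0575], [0.057, 0.0, -0.0863], [0.076, 0.0, -0.1151], [0.095, 0.0, -0.1439], [0.114, 0.0, -0.1726], [0.133, 0.0, -0.2014], [0.152, 0.0, -0.2302]], "roll": [5.0, 10.0, 15.1, 20.1, 25.2, 30.2, 35.3, 40.3]}
```

Call:
apply_moves(
  travel=[
    [-0.0253, 0.0, -0.0234],
    [-0.0507, 0.0, -0.0468],
    [-0.076, 0.0, -0.0702],
    [-0.1013, 0.0, -0.0936],
    [-0.1266, 0.0, -0.117],
    [-0.152, 0.0, -0.1404],
    [-0.1773, 0.0, -0.1638],
    [-0.2026, 0.0, -0.1872],
  ],
  roll=[5.0, 10.1, 15.1, 20.2, 25.2, 30.2, 35.3, 40.3],
)

```text
t: 1.05
tcp_pos: [0.2903, 0.298, 0.4047]
orientation: [-90.0, -0.0, 32.1]
contact_force: [1.4, -0.0, 0.4]
opening: 0.999
```

Call:
apply_moves(
  travel=[
    [-0.0042, 0.0, -0.0342],
    [-0.0084, 0.0, -0.0685],
    [-0.0126, 0.0, -0.1027],
    [-0.0168, 0.0, -0.1369],
    [-0.0209, 0.0, -0.1711],
    [-0.0251, 0.0, -0.2054],
    [-0.0293, 0.0, -0.2396],
    [-0.0335, 0.0, -0.2738],
  ],
  roll=[5.1, 10.1, 15.2, 20.2, 25.2, 30.3, 35.3, 40.4],
)

```text
t: 1.85
tcp_pos: [0.4083, 0.0486, 0.4048]
orientation: [-90.0, -0.0, -8.3]
contact_force: [-0.1, 0.4, 0.4]
opening: 1.0
```

Call:
apply_moves(
  travel=[
    [0.019, 0.0, -0.0288],
    [0.038, 0.0, -0.0575],
    [0.057, 0.0, -0.0863],
    [0.076, 0.0, -0.1151],
    [0.095, 0.0, -0.1439],
    [0.114, 0.0, -0.1726],
    [0.133, 0.0, -0.2014],
    [0.152, 0.0, -0.2302],
  ],
  roll=[5.0, 10.0, 15.1, 20.1, 25.2, 30.2, 35.3, 40.3],
  hand=0.06,
)

```text
t: 2.65
tcp_pos: [0.5264, -0.2007, 0.4044]
orientation: [-90.0, 0.0, -48.6]
contact_force: [-0.6, -0.1, 0.1]
opening: 0.639
```

```bash
python3 - <<'E'
from h import *
s=state(); print(s["t"],s["tcp_pos"],s["orientation"],s["contact_force"],s["opening"],s["qpos"])
f=grab_frame("wrist"); cv2.imwrite("pics/wrist1.png",f["pixels"][:,:,::-1])
R=cv2.Rodrigues(f["rvec"])[0]; print("campos",-R.T@f["tvec"]); 
p=np.load("p.npy");
E
cat cmd.json
```

```text
2.65 [ 0.52640627 -0.2007048   0.40444673] [-8.99996178e+01  1.74794406e-02 -4.86285513e+01] [-0.62628522 -0.07285723  0.13715245] 0.638623665885448 [-2.96733441e+01  1.04464254e+01  8.99940577e+01  6.14068187e-03
  7.95759244e+01  1.89540953e+01]
campos [ 0.58752623 -0.14700861  0.38564099]
[0.5260073307269855, -0.19900052943159302, 0.405, -48.406]
```

View pics/wrist1.png

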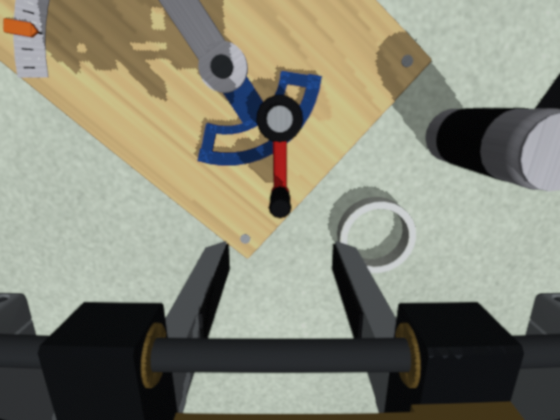

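Run:
```python
from h import *
f=grab_frame("wrist"); p=np.load("p.npy")
print("handle top",ray(f,[(280,208)],.104)); print("hub",[ray(f,[(280,118)],z)[0][:2] for z in (.05,.07)])
print("pivot",[ray(f,[(222,66)],z)[0][:2] for z in (.035,.045)])
X=ray(f,[(22,27.5)],.03)[0]; d=X[:2]-p[:2]; print("tab",X,np.degrees(np.arctan2(-d[0],d[1])-p[2]))
print("tape",ray(f,[(377,234)],.024),"can",ray(f,[(545,150)],.16))
s=state();print(s["t"],s["tcp_pos"],s["contact_force"])
g=[.526,-.1993]
from plan import *
rows(line([.526,-.1993,.268,-48.4],5))
```

```text
handle top [[ 0.52727027 -0.20708299  0.104     ]]
hub [array([ 0.58439578, -0.15760447]), array([ 0.58469004, -0.1572498 ])]
pivot [array([ 0.58438057, -0.08214064]), array([ 0.58452183, -0.08412333])]
tab [0.48380289 0.09498383 0.03      ] 29.83504411481299
tape [[ 0.55987925 -0.32876755  0.024     ]] can [[ 0.69209313 -0.30749486  0.16      ]]
2.75 [ 0.52698411 -0.20271691  0.40436313] [0.31910741 0.56382115 0.05837814]
{"travel": [[0.0, 0.0274, -0.0], [0.0001, 0.0548, -0.0001], [0.0001, 0.0822, -0.0001], [0.0002, 0.1096, -0.0002], [0.0002, 0.137, -0.0002]], "roll": [-0.0, -0.0, -0.0, -0.0, -0.0]}
```

Run:
```python
from h import *
for i in range(4):
  s=state();print(s["t"],s["tcp_pos"],s["orientation"],s["dq"].round(2))
  f=grab_frame("wrist")
  R=cv2.Rodrigues(f["rvec"])[0]; print("campos",-R.T@f["tvec"])
cv2.imwrite("pics/wrist2.png",f["pixels"][:,:,::-1])
cv2.imwrite("pics/w2z.png",cv2.resize(f["pixels"][40:260,180:440,::-1],None,fx=2.7,fy=2.7,interpolation=cv2.INTER_CUBIC))
f=grab_frame("top");cv2.imwrite("pics/top2z.png",cv2.resize(f["pixels"][140:300,225:425,::-1],None,fx=4,fy=3.7,interpolation=cv2.INTER_CUBIC))
```

```text
2.75 [ 0.52698411 -0.20271691  0.40436313] [-90.0295186   -0.09178396 -48.66571515] [ 2.47 -2.58  3.43  1.81  2.35 -1.86]
campos [ 0.5881649  -0.14910159  0.3854857 ]
2.8 [ 0.52633061 -0.20094737  0.40415606] [-9.00098617e+01  4.18654058e-02 -4.85180626e+01] [ 1.98 -1.88  2.54  0.59  0.8  -0.45]
campos [ 0.58733124 -0.14711093  0.38531358]
2.85 [ 0.52592462 -0.19972993  0.40411509] [-9.00066099e+01  8.88067152e-02 -4.84313635e+01] [ 1.4  -1.44  1.55  0.12  0.12  0.06]
campos [ 0.58683742 -0.14579561  0.38527133]
2.9 [ 0.52571352 -0.19895445  0.4041999 ] [-90.00619163   0.09032542 -48.37189664] [ 0.98 -1.04  0.9   0.01 -0.2   0.13]
campos [ 0.58657807 -0.14496151  0.3853581 ]
```

View pics/w2z.png

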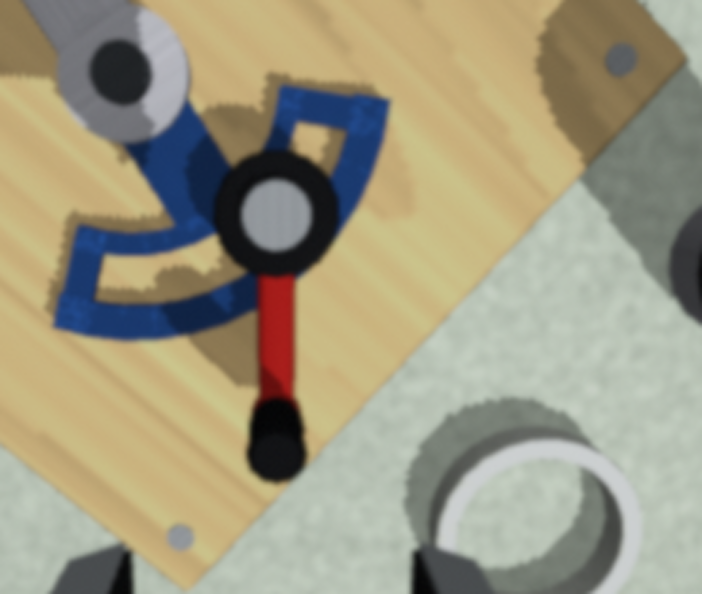

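Run:
```python
from h import *
f=grab_frame("wrist")
U=lambda u,v:(180+u/2.7-.3,40+v/2.7-.3)
print("handle",ray(f,[U(276,454)],.104),"hub",ray(f,[U(276,215)],.07),ray(f,[U(276,215)],.06),"piv",ray(f,[U(121,72)],.04),"corner",ray(f,[U(188,590)],.018),ray(f,[U(687,62)],.018))
print(state()["tcp_pos"],state()["t"])
```

```text
handle [[ 0.52539198 -0.20006864  0.104     ]] hub [[ 0.58121587 -0.15037553  0.07      ]] [[ 0.58104996 -0.15057058  0.06      ]] piv [[ 0.58113561 -0.07596007  0.04      ]] corner [[ 0.4334862  -0.22993551  0.018     ]] [[ 0.7287286  -0.23045641  0.018     ]]
[ 0.52566973 -0.19816044  0.40465314] 3.05
```

Call:
apply_moves(
  travel=[
    [0, 0.02, 0],
    [0, 0.045, 0],
    [0, 0.07, 0],
    [0, 0.095, 0],
    [0, 0.115, 0],
    [0, 0.13, 0],
    [0.0002, 0.137, -0.0002],
    [0.0002, 0.137, -0.0002],
  ],
  roll=[0, 0, 0, 0, 0, 0, 0, 0],
)

```text
t: 3.85
tcp_pos: [0.5257, -0.1991, 0.267]
orientation: [-90.0, 0.1, -48.4]
contact_force: [-1.0, 0.5, 0.5]
opening: 0.639
```

Run:
```python
from h import *
s=state(); print(s["t"],s["tcp_pos"],s["contact_force"],s["opening"])
f=grab_frame("wrist"); cv2.imwrite("pics/wrist3.png",f["pixels"][:,:,::-1])
f=grab_frame("side"); cv2.imwrite("pics/side3.png",cv2.resize(f["pixels"][60:290,180:460,::-1],None,fx=2.5,fy=2.5))
```

```text
3.85 [ 0.5257378  -0.19910883  0.26697242] [-0.98301591  0.48751441  0.48628157] 0.6389057723517475
```

View pics/wrist3.png

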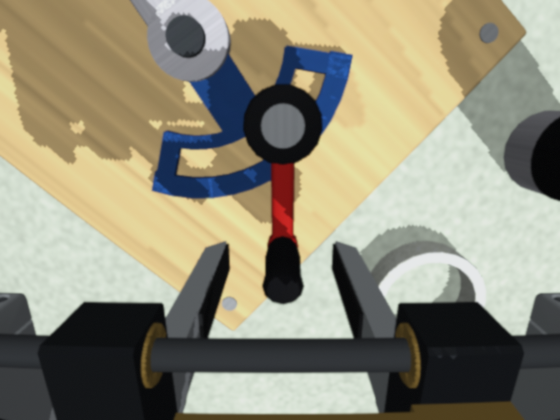

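View pics/side3.png

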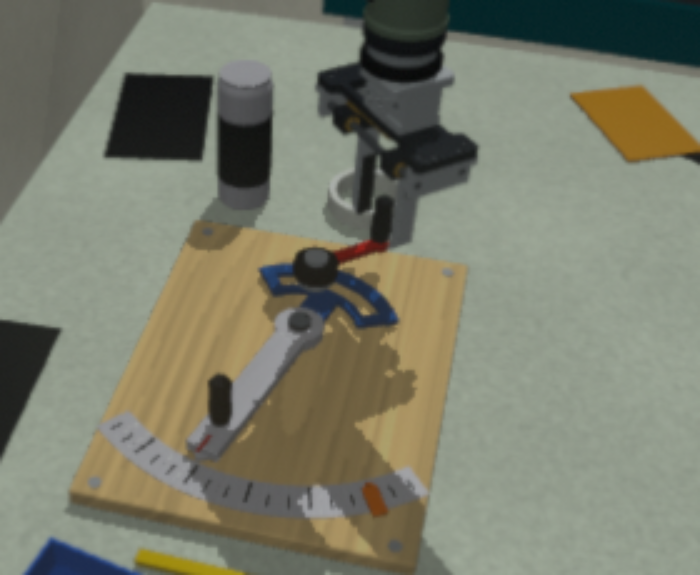

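Call:
apply_moves(
  travel=[
    [0, 0, 0],
    [0, 0, 0],
    [0, 0, 0],
    [0, 0, 0],
    [0, 0, 0],
    [0, 0, 0],
  ],
  roll=[0, 0, 0, 0, 0, 0],
  hand=0.0,
)

```text
t: 4.55
tcp_pos: [0.5261, -0.1997, 0.2678]
orientation: [-90.0, -0.0, -48.4]
contact_force: [1.2, -0.7, 0.3]
opening: 0.208
```

```bash
cat > crank.py <<'E'
import sys
from plan import *
C=np.array([.5819,-.1500]); R=.075
def arc(a0,a1,n,z=.268):
    """crank angle world deg a0->a1, tool yaw = a-270"""
    return [[*(C+R*np.array([np.cos(np.radians(a)),np.sin(np.radians(a))])),z,a-270] for a in np.linspace(a0,a1,n+1)[1:]]
if __name__=="__main__": rows(arc(*map(float,sys.argv[1:3]),int(sys.argv[3])))
E
cat > st.py <<'E'
from h import *
C=np.array([.5819,-.1500]); s=state(); d=s["tcp_pos"][:2]-C; r=np.hypot(*d); e=d/r; t=np.array([-e[1],e[0]]); F=s["contact_force"]
print("t",round(s["t"],2),"ang",np.degrees(np.arctan2(*d[::-1])).round(2)%360,"r",r.round(4),"z",s["tcp_pos"][2].round(4),"Ft(ccw+)",(F[:2]@t).round(2),"Fr",(F[:2]@e).round(2),"Fz",F[2].round(2),"open",round(s["opening"],3))
E
python3 st.py; python3 crank.py 221.6 245.6 8
```

```text
t 4.55 ang 221.72 r 0.0747 z 0.2678 Ft(ccw+) 1.28 Fr -0.46 Fz 0.34 open 0.208
{"travel": [[0.0042, 0.0, -0.0004], [0.0081, 0.0, -0.0001], [0.012, 0.0, 0.0005], [0.0159, 0.0, 0.0012], [0.0197, 0.0, 0.0021], [0.0234, 0.0, 0.0032], [0.0271, 0.0, 0.0045], [0.0308, 0.0, 0.006]], "roll": [-3.0, -6.0, -9.0, -12.0, -15.0, -18.0, -21.0, -24.0]}
```

Call:
apply_moves(
  travel=[
    [0.0042, 0.0, -0.0004],
    [0.0081, 0.0, -0.0001],
    [0.012, 0.0, 0.0005],
    [0.0159, 0.0, 0.0012],
    [0.0197, 0.0, 0.0021],
    [0.0234, 0.0, 0.0032],
    [0.0271, 0.0, 0.0045],
    [0.0308, 0.0, 0.006],
  ],
  roll=[-3.0, -6.0, -9.0, -12.0, -15.0, -18.0, -21.0, -24.0],
)

```text
t: 5.35
tcp_pos: [0.5495, -0.2177, 0.2673]
orientation: [-90.0, 0.5, -24.3]
contact_force: [-6.5, 2.9, 6.3]
opening: 0.208
```

```bash
python3 st.py; python3 crank.py 245.6 269.6 8
```

```text
t 5.35 ang 244.39 r 0.075 z 0.2673 Ft(ccw+) -7.08 Fr 0.21 Fz 6.34 open 0.208
{"travel": [[0.0039, 0.0, 0.0001], [0.0078, 0.0, 0.0004], [0.0117, 0.0, 0.001], [0.0156, 0.0, 0.0017], [0.0194, 0.0, 0.0026], [0.0232, 0.0, 0.0037], [0.0269, 0.0, 0.005], [0.0305, 0.0, 0.0065]], "roll": [-3.0, -6.0, -9.0, -12.0, -15.0, -18.0, -21.0, -24.0]}
```

Call:
apply_moves(
  travel=[
    [0.0039, 0.0, 0.0001],
    [0.0078, 0.0, 0.0004],
    [0.0117, 0.0, 0.001],
    [0.0156, 0.0, 0.0017],
    [0.0194, 0.0, 0.0026],
    [0.0232, 0.0, 0.0037],
    [0.0269, 0.0, 0.005],
    [0.0305, 0.0, 0.0065],
  ],
  roll=[-3.0, -6.0, -9.0, -12.0, -15.0, -18.0, -21.0, -24.0],
)

```text
t: 6.15
tcp_pos: [0.5792, -0.2251, 0.2671]
orientation: [-89.9, 0.5, -0.3]
contact_force: [-9.0, 0.8, 5.6]
opening: 0.205
```

```bash
python3 st.py; python3 crank.py 269.6 313.6 15
```

```text
t 6.15 ang 267.95 r 0.0752 z 0.2671 Ft(ccw+) -9.02 Fr -0.48 Fz 5.62 open 0.205
{"travel": [[0.0038, 0.0, 0.0001], [0.0077, 0.0, 0.0004], [0.0115, 0.0, 0.0009], [0.0152, 0.0, 0.0016], [0.019, 0.0, 0.0025], [0.0227, 0.0, 0.0035], [0.0263, 0.0, 0.0048], [0.0299, 0.0, 0.0062]], "roll": [-2.9, -5.9, -8.8, -11.7, -14.7, -17.6, -20.5, -23.5]}
{"travel": [[0.0038, 0.0, 0.0001], [0.0076, 0.0, 0.0004], [0.0114, 0.0, 0.0009], [0.0152, 0.0, 0.0016], [0.019, 0.0, 0.0025], [0.0227, 0.0, 0.0035], [0.0263, 0.0, 0.0048]], "roll": [-2.9, -5.8, -8.8, -11.7, -14.6, -17.6, -20.5]}
```

Call:
apply_moves(
  travel=[
    [0.0038, 0.0, 0.0001],
    [0.0077, 0.0, 0.0004],
    [0.0115, 0.0, 0.0009],
    [0.0152, 0.0, 0.0016],
    [0.019, 0.0, 0.0025],
    [0.0227, 0.0, 0.0035],
    [0.0263, 0.0, 0.0048],
    [0.0299, 0.0, 0.0062],
  ],
  roll=[-2.9, -5.9, -8.8, -11.7, -14.7, -17.6, -20.5, -23.5],
)

```text
t: 6.95
tcp_pos: [0.6091, -0.2201, 0.2671]
orientation: [-89.8, 0.5, 23.2]
contact_force: [-10.3, -2.8, 5.7]
opening: 0.211
```

```bash
python3 st.py
```

```text
t 6.95 ang 291.21 r 0.0752 z 0.2671 Ft(ccw+) -10.63 Fr -1.16 Fz 5.65 open 0.211
```

Call:
apply_moves(
  travel=[
    [0.0038, 0.0, 0.0001],
    [0.0076, 0.0, 0.0004],
    [0.0114, 0.0, 0.0009],
    [0.0152, 0.0, 0.0016],
    [0.019, 0.0, 0.0025],
    [0.0227, 0.0, 0.0035],
    [0.0263, 0.0, 0.0048],
  ],
  roll=[-2.9, -5.8, -8.8, -11.7, -14.6, -17.6, -20.5],
)

```text
t: 7.65
tcp_pos: [0.6316, -0.2062, 0.2672]
orientation: [-89.8, 0.5, 43.7]
contact_force: [-9.0, -4.5, 3.3]
opening: 0.21
```

```bash
python3 st.py; cat cmd.json
```

```text
t 7.65 ang 311.47 r 0.075 z 0.2672 Ft(ccw+) -9.69 Fr -2.6 Fz 3.34 open 0.21
[0.6336373908941019, -0.20429829195936228, 0.268, 43.594]
```

Call:
apply_moves(
  travel=[
    [0, 0, 0],
    [0, 0, 0],
    [0, 0, 0],
    [0, 0, 0],
  ],
  roll=[0, 0, 0, 0],
  hand=0.06,
)

```text
t: 8.05
tcp_pos: [0.6338, -0.2044, 0.2676]
orientation: [-90.0, -0.0, 43.6]
contact_force: [0.3, -0.0, -0.2]
opening: 0.514
```

```bash
python3 st.py
python3 - <<'E'
from plan import *
c=load(); up=c+[0,0,.092,0]
w=line(up,5); save(up)
w+=line([.6217,.07,.36,-15.4],12); save(c)
rows(w)
E
```

```text
t 8.05 ang 313.64 r 0.0752 z 0.2676 Ft(ccw+) 0.19 Fr 0.25 Fz -0.21 open 0.514
{"travel": [[0.0, -0.0184, 0.0], [0.0, -0.0368, 0.0], [0.0, -0.0552, 0.0], [0.0, -0.0736, 0.0], [0.0, -0.092, 0.0], [0.015, -0.092, 0.0172], [0.0301, -0.092, 0.0345], [0.0451, -0.092, 0.0517]], "roll": [-0.0, -0.0, -0.0, -0.0, -0.0, 4.9, 9.8, 14.7]}
{"travel": [[0.0102, 0.0, 0.0205], [0.0204, 0.0, 0.041], [0.0305, 0.0, 0.0615], [0.0407, 0.0, 0.082], [0.0509, 0.0, 0.1025], [0.0611, 0.0, 0.123], [0.0712, 0.0, 0.1435], [0.0814, 0.0, 0.164]], "roll": [5.0, 9.9, 14.8, 19.7, 24.6, 29.5, 34.5, 39.4]}
{"travel": [[-0.0051, 0.0, 0.0223]], "roll": [4.9]}
```

Call:
apply_moves(
  travel=[
    [0.0, -0.0184, 0.0],
    [0.0, -0.0368, 0.0],
    [0.0, -0.0552, 0.0],
    [0.0, -0.0736, 0.0],
    [0.0, -0.092, 0.0],
    [0.015, -0.092, 0.0172],
    [0.0301, -0.092, 0.0345],
    [0.0451, -0.092, 0.0517],
  ],
  roll=[0, 0, 0, 0, 0, 4.9, 9.8, 14.7],
)

```text
t: 8.85
tcp_pos: [0.6307, -0.1353, 0.3599]
orientation: [-90.0, -0.0, 28.7]
contact_force: [-0.2, -0.1, -0.0]
opening: 0.639
```

Call:
apply_moves(
  travel=[
    [0.0102, 0.0, 0.0205],
    [0.0204, 0.0, 0.041],
    [0.0305, 0.0, 0.0615],
    [0.0407, 0.0, 0.082],
    [0.0509, 0.0, 0.1025],
    [0.0611, 0.0, 0.123],
    [0.0712, 0.0, 0.1435],
    [0.0814, 0.0, 0.164],
  ],
  roll=[5.0, 9.9, 14.8, 19.7, 24.6, 29.5, 34.5, 39.4],
)

```text
t: 9.65
tcp_pos: [0.6226, 0.0481, 0.3597]
orientation: [-90.0, -0.0, -10.7]
contact_force: [-0.4, 0.2, 1.4]
opening: 0.637
```

Call:
apply_moves(
  travel=[
    [-0.0051, 0.0, 0.0223],
    [-0.0051, 0.0, 0.0223],
    [-0.0051, 0.0, 0.0223],
    [-0.0051, 0.0, 0.0223],
  ],
  roll=[4.9, 4.9, 4.9, 4.9],
)

```text
t: 10.05
tcp_pos: [0.6219, 0.0689, 0.3596]
orientation: [-90.0, -0.0, -15.4]
contact_force: [-0.6, 0.0, 0.4]
opening: 0.639
```

```bash
cat cmd.json
python3 - <<'E'
from h import *
s=state(); print(s["t"],s["tcp_pos"],s["orientation"],s["dq"].round(1),s["opening"])
f=grab_frame("wrist"); cv2.imwrite("pics/wrist4.png",f["pixels"][:,:,::-1])
import pickle; pickle.dump(f,open("w4.pkl","wb"))
f=grab_frame("top");cv2.imwrite("pics/top4.png",f["pixels"][:,:,::-1])
E
```

```text
[0.6217266913107834, 0.0700158375327167, 0.36, -15.405999999999997]10.05 [0.62185473 0.06886853 0.35961004] [-9.00257419e+01 -9.23685831e-03 -1.53827402e+01] [-0.6 -0.   0.1  0.3  0.1  0.3] 0.6390659932259343
```

View pics/wrist4.png

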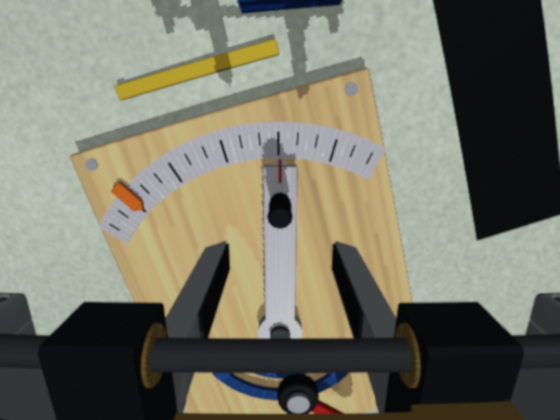

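View pics/top4.png

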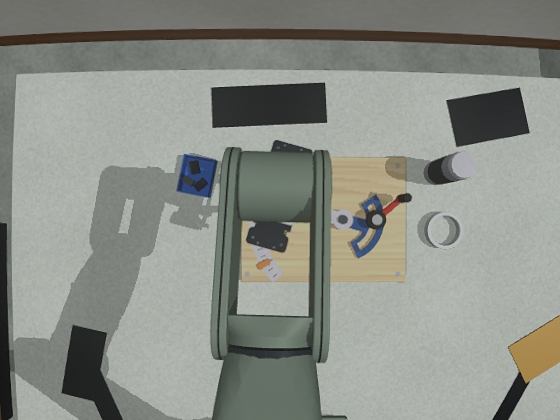

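Run:
```python
import cv2
a=cv2.imread("pics/wrist4.png"); cv2.imwrite("pics/w4z.png",cv2.resize(a[150:250,80:180],None,fx=6,fy=6,interpolation=cv2.INTER_CUBIC))
```

```text
(no output)
```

View pics/w4z.png

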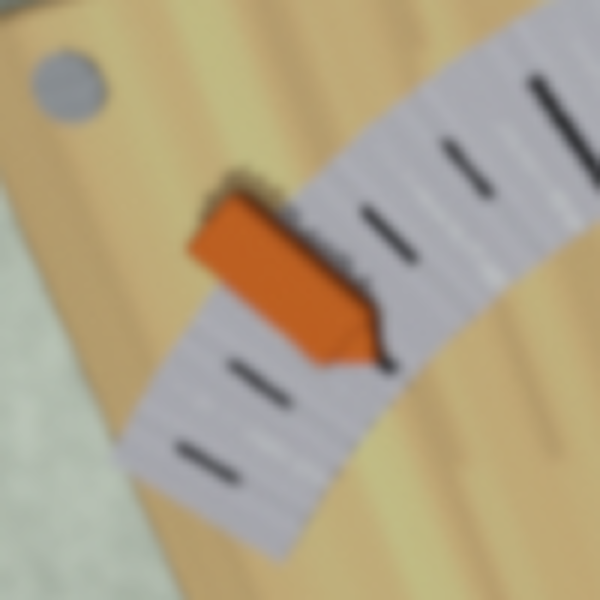

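Run:
```python
from h import *
import pickle
f=pickle.load(open("w4.pkl","rb")); p=np.load("p.npy")
U=lambda u,v:(80+u/6-.4,150+v/6-.4)
for c in (p[:2],np.array([.5815,-.0752])):
  for n,q,z in (("out",U(214,220),.025),("tip",U(378,360),.025),("mid",U(347,331),.025),("tick",U(390,368),.02),("t25",U(388,235),.02),("t20",U(468,168),.02),("t35",U(260,383),.02),("t40",U(208,462),.02),("mark",(280.5,170),.034),("ftop",(280,215),.088),("piv",(279.5,330),.04),("screw",U(70,86),.018),("screw2",(351,89),.018)):
    X=ray(f,[q],z)[0]; d=X[:2]-c; print(n,X.round(4),np.hypot(*d).round(4),(np.degrees(np.arctan2(d[1],d[0]))).round(2))
```

```text
out [0.4685 0.122  0.025 ] 0.2268 119.96
tip [0.4858 0.0925 0.025 ] 0.1927 119.89
mid [0.4827 0.0985 0.025 ] 0.1995 119.8
tick [0.4848 0.0897 0.02  ] 0.1908 120.57
t25 [0.4931 0.1113 0.02  ] 0.206 115.51
t20 [0.5101 0.1183 0.02  ] 0.2058 110.39
t35 [0.4622 0.0932 0.02  ] 0.2061 125.5
t40 [0.4477 0.0824 0.02  ] 0.2065 130.51
mark [0.6292 0.0957 0.034 ] 0.1767 74.46
ftop [0.6217 0.0701 0.088 ] 0.15 74.59
piv [ 0.5832 -0.0679  0.04  ] 0.0068 78.86
screw [0.4502 0.1488 0.018 ] 0.2593 120.5
screw2 [0.711  0.1486 0.018 ] 0.2578 59.93
out [0.4685 0.122  0.025 ] 0.2272 119.81
tip [0.4858 0.0925 0.025 ] 0.193 119.71
mid [0.4827 0.0985 0.025 ] 0.1999 119.63
tick [0.4848 0.0897 0.02  ] 0.1912 120.38
t25 [0.4931 0.1113 0.02  ] 0.2064 115.35
t20 [0.5101 0.1183 0.02  ] 0.2062 110.25
t35 [0.4622 0.0932 0.02  ] 0.2064 125.32
t40 [0.4477 0.0824 0.02  ] 0.2067 130.33
mark [0.6292 0.0957 0.034 ] 0.1774 74.41
ftop [0.6217 0.0701 0.088 ] 0.1507 74.54
piv [ 0.5832 -0.0679  0.04  ] 0.0075 77.32
screw [0.4502 0.1488 0.018 ] 0.2597 120.37
screw2 [0.711  0.1486 0.018 ] 0.2585 59.94
```

Call:
apply_moves(
  travel=[
    [0, 0.02, 0],
    [0, 0.045, 0],
    [0, 0.07, 0],
    [0, 0.09, 0],
    [0, 0.105, 0],
    [0, 0.1136, 0],
    [0, 0.1136, 0],
    [0, 0.1136, 0],
  ],
  roll=[0, 0, 0, 0, 0, 0, 0, 0],
)

```text
t: 10.95
tcp_pos: [0.6222, 0.0695, 0.2468]
orientation: [-90.0, -0.1, -15.4]
contact_force: [-0.3, 0.8, -0.6]
opening: 0.636
```

Call:
apply_moves(
  travel=[
    [0, 0, 0],
    [0, 0, 0],
    [0, 0, 0],
    [0, 0, 0],
    [0, 0, 0],
    [0, 0, 0],
  ],
  roll=[0, 0, 0, 0, 0, 0],
  hand=0.0,
)

```text
t: 11.55
tcp_pos: [0.6217, 0.0697, 0.2462]
orientation: [-90.0, -0.0, -15.4]
contact_force: [-0.1, 0.4, -0.1]
opening: 0.207
```

Run:
```python
from plan import *
from h import *
s=state(); print(s["t"],s["tcp_pos"],s["contact_force"],s["opening"])
c=load(); c[2]-=.1136; save(c)
P=np.array([.5816,-.0749])
d=s["tcp_pos"][:2]-P; print(np.hypot(*d),np.degrees(np.arctan2(d[1],d[0])))
N=24
rows([[*(P+.15*np.array([np.cos(a),np.sin(a)])),.2464,np.degrees(a)-90] for a in np.radians(np.linspace(74.6,120.0,N+1)[1:])])
```

```text
11.55 [0.62173286 0.06974365 0.24615577] [-0.12581103  0.40160738 -0.13719655] 0.20749889262933682
0.15010806483075584 74.49277959651536
{"travel": [[-0.0052, -0.0, -0.0005], [-0.0101, -0.0, -0.0007], [-0.015, -0.0, -0.0011], [-0.02, -0.0, -0.0017], [-0.0249, -0.0, -0.0024], [-0.0297, -0.0, -0.0033], [-0.0346, -0.0, -0.0044], [-0.0394, -0.0, -0.0056]], "roll": [-1.9, -3.8, -5.7, -7.6, -9.5, -11.4, -13.2, -15.1]}
{"travel": [[-0.0049, -0.0, -0.0001], [-0.0099, -0.0, -0.0003], [-0.0148, -0.0, -0.0007], [-0.0197, -0.0, -0.0013], [-0.0246, -0.0, -0.002], [-0.0295, -0.0, -0.0029], [-0.0343, -0.0, -0.004], [-0.0391, -0.0, -0.0052]], "roll": [-1.9, -3.8, -5.7, -7.6, -9.5, -11.4, -13.3, -15.2]}
{"travel": [[-0.005, -0.0, -0.0001], [-0.0099, -0.0, -0.0003], [-0.0148, -0.0, -0.0007], [-0.0198, -0.0, -0.0013], [-0.0247, -0.0, -0.002], [-0.0295, -0.0, -0.0029], [-0.0344, -0.0, -0.004], [-0.0392, -0.0, -0.0052]], "roll": [-1.9, -3.8, -5.6, -7.5, -9.4, -11.3, -13.2, -15.1]}
```

Call:
apply_moves(
  travel=[
    [-0.0052, 0, -0.0005],
    [-0.0101, 0, -0.0007],
    [-0.015, 0, -0.0011],
    [-0.02, 0, -0.0017],
    [-0.0249, 0, -0.0024],
    [-0.0297, 0, -0.0033],
    [-0.0346, 0, -0.0044],
    [-0.0394, 0, -0.0056],
  ],
  roll=[-1.9, -3.8, -5.7, -7.6, -9.5, -11.4, -13.2, -15.1],
)

```text
t: 12.35
tcp_pos: [0.5824, 0.0751, 0.2461]
orientation: [-90.0, -0.1, -0.2]
contact_force: [1.8, 1.6, -0.6]
opening: 0.206
```

Call:
apply_moves(
  travel=[
    [-0.0049, 0, -0.0001],
    [-0.0099, 0, -0.0003],
    [-0.0148, 0, -0.0007],
    [-0.0197, 0, -0.0013],
    [-0.0246, 0, -0.002],
    [-0.0295, 0, -0.0029],
    [-0.0343, 0, -0.004],
    [-0.0391, 0, -0.0052],
  ],
  roll=[-1.9, -3.8, -5.7, -7.6, -9.5, -11.4, -13.3, -15.2],
)

```text
t: 13.15
tcp_pos: [0.5431, 0.0701, 0.2462]
orientation: [-90.0, -0.1, 15.0]
contact_force: [1.4, 1.4, 0.0]
opening: 0.21
```

Call:
apply_moves(
  travel=[
    [-0.005, 0, -0.0001],
    [-0.0099, 0, -0.0003],
    [-0.0148, 0, -0.0007],
    [-0.0198, 0, -0.0013],
    [-0.0247, 0, -0.002],
    [-0.0295, 0, -0.0029],
    [-0.0344, 0, -0.004],
    [-0.0392, 0, -0.0052],
  ],
  roll=[-1.9, -3.8, -5.6, -7.5, -9.4, -11.3, -13.2, -15.1],
)

```text
t: 13.95
tcp_pos: [0.5064, 0.0551, 0.2461]
orientation: [-89.9, -0.1, 30.1]
contact_force: [-0.1, 1.4, 0.3]
opening: 0.207
```

Call:
apply_moves(
  travel=[
    [0, 0, 0],
    [0, 0, 0],
    [0, 0, 0],
    [0, 0, 0],
  ],
  roll=[0, 0, 0, 0],
)

```text
t: 14.35
tcp_pos: [0.5065, 0.055, 0.2461]
orientation: [-89.9, 0.0, 30.0]
contact_force: [-3.1, 3.0, 3.8]
opening: 0.208
```

```bash
cat cmd.json
python3 - <<'E'
from h import *
import pickle
s=state(); print(s["t"],s["tcp_pos"],s["contact_force"],s["opening"])
d=s["tcp_pos"][:2]-np.array([.5816,-.0749]); print(np.hypot(*d),np.degrees(np.arctan2(d[1],d[0])))
f=grab_frame("wrist"); cv2.imwrite("pics/wrist5.png",f["pixels"][:,:,::-1]);pickle.dump(f,open("w5.pkl","wb"))
E
```

```text
[0.5065811013687311, 0.05499190859555472, 0.24639999999999998, 29.994]14.35 [0.50651214 0.05501406 0.2460842 ] [-3.11196203  2.99165882  3.76687408] 0.20755952959225216
0.15005281906577597 120.02709684545452
```

View pics/wrist5.png

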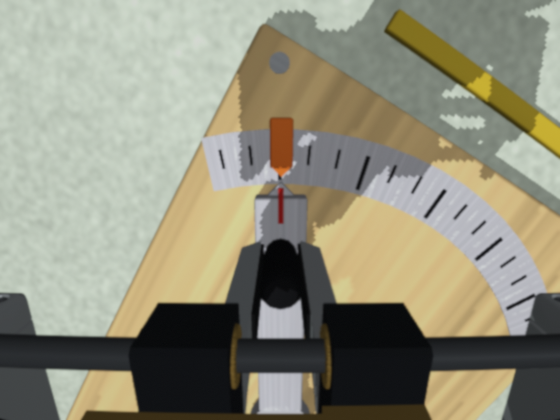

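Run:
```python
import cv2
a=cv2.imread("pics/wrist5.png"); cv2.imwrite("pics/w5z.png",cv2.resize(a[110:230,230:330],None,fx=5,fy=5,interpolation=cv2.INTER_CUBIC))
```

```text
(no output)
```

View pics/w5z.png

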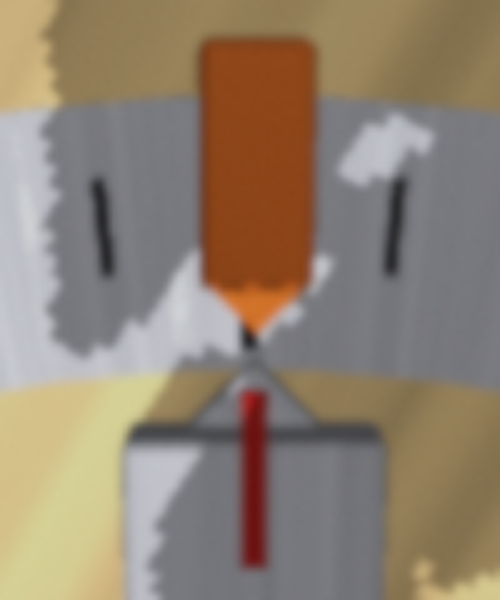

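Run:
```python
from h import *
import pickle
f=pickle.load(open("w5.pkl","rb"))
U=lambda u,v:(230+u/5-.4,110+v/5-.4)
c=np.array([.5816,-.0749])
for n,q,z in (("tabout",U(258,40),.025),("tabL",U(202,160),.025),("tabR",U(315,160),.025),("tabin",U(258,288),.025),("tip",U(256,335),.025),("mark1",U(254,395),.034),("mark2",U(254,565),.034),("fL",U(127,500),.034),("fR",U(384,500),.034)):
    X=ray(f,[q],z)[0]; d=X[:2]-c; print(n,X.round(4),np.hypot(*d).round(4),(np.degrees(np.arctan2(d[1],d[0]))).round(2))
```

```text
tabout [0.4675 0.1224 0.025 ] 0.2279 120.05
tabL [0.4686 0.107  0.025 ] 0.2141 121.85
tabR [0.4804 0.1137 0.025 ] 0.2141 118.22
tabin [0.4822 0.0969 0.025 ] 0.1985 120.05
tip [0.4849 0.0918 0.025 ] 0.1927 120.13
mark1 [0.4874 0.0869 0.034 ] 0.1872 120.21
mark2 [0.4981 0.0684 0.034 ] 0.1659 120.24
fL [0.4806 0.0679 0.034 ] 0.1749 125.27
fR [0.5076 0.0835 0.034 ] 0.1748 115.06
```

Call:
apply_moves(
  travel=[
    [0, 0, 0],
    [0, 0, 0],
    [0, 0, 0],
    [0, 0, 0],
    [0, -0.015, 0],
    [0, -0.045, 0],
    [0, -0.08, 0],
    [0, -0.11, 0],
  ],
  roll=[0, 0, 0, 0, 0, 0, 0, 0],
  hand=0.06,
)

```text
t: 15.2
tcp_pos: [0.5067, 0.0545, 0.3575]
orientation: [-90.0, -0.0, 30.0]
contact_force: [1.0, -0.3, 1.0]
opening: 0.632
```

Run:
```python
from plan import *
c=load(); c[2]+=.11; save(c)
rows(line([.6326,-.2053,.36,42.5],11)+[[.6326,-.2053,.36,42.5]]*4)
```

```text
{"travel": [[-0.0019, -0.0003, -0.0262], [-0.0038, -0.0007, -0.0524], [-0.0057, -0.001, -0.0787], [-0.0076, -0.0013, -0.1049], [-0.0095, -0.0016, -0.1311], [-0.0114, -0.002, -0.1573], [-0.0134, -0.0023, -0.1835], [-0.0153, -0.0026, -0.2098]], "roll": [-1.1, -2.3, -3.4, -4.5, -5.7, -6.8, -8.0, -9.1]}
{"travel": [[-0.006, -0.0003, -0.0256], [-0.012, -0.0007, -0.0512], [-0.018, -0.001, -0.0767], [-0.018, -0.001, -0.0767], [-0.018, -0.001, -0.0767], [-0.018, -0.001, -0.0767], [-0.018, -0.001, -0.0767]], "roll": [-1.1, -2.3, -3.4, -3.4, -3.4, -3.4, -3.4]}
```

Call:
apply_moves(
  travel=[
    [-0.0019, -0.0003, -0.0262],
    [-0.0038, -0.0007, -0.0524],
    [-0.0057, -0.001, -0.0787],
    [-0.0076, -0.0013, -0.1049],
    [-0.0095, -0.0016, -0.1311],
    [-0.0114, -0.002, -0.1573],
    [-0.0134, -0.0023, -0.1835],
    [-0.0153, -0.0026, -0.2098],
  ],
  roll=[-1.1, -2.3, -3.4, -4.5, -5.7, -6.8, -8.0, -9.1],
)

```text
t: 16.0
tcp_pos: [0.5986, -0.1359, 0.3584]
orientation: [-90.0, 0.0, 39.1]
contact_force: [-1.0, -0.1, 0.4]
opening: 0.637
```

Call:
apply_moves(
  travel=[
    [-0.006, -0.0003, -0.0256],
    [-0.012, -0.0007, -0.0512],
    [-0.018, -0.001, -0.0767],
    [-0.018, -0.001, -0.0767],
    [-0.018, -0.001, -0.0767],
    [-0.018, -0.001, -0.0767],
    [-0.018, -0.001, -0.0767],
  ],
  roll=[-1.1, -2.3, -3.4, -3.4, -3.4, -3.4, -3.4],
)

```text
t: 16.7
tcp_pos: [0.6324, -0.2045, 0.3596]
orientation: [-90.0, 0.0, 42.6]
contact_force: [-0.9, -0.0, -0.4]
opening: 0.638
```

```bash
cat cmd.json
python3 - <<'E'
from h import *
import pickle
s=state(); print(s["t"],s["tcp_pos"],s["contact_force"],s["opening"],s["orientation"])
f=grab_frame("wrist"); cv2.imwrite("pics/wrist6.png",f["pixels"][:,:,::-1]);pickle.dump(f,open("w6.pkl","wb"))
E
```

```text
[0.6326076612363553, -0.20523834397152352, 0.36, 42.494]16.7 [ 0.63235654 -0.20446217  0.3596001 ] [-0.8635837  -0.04664035 -0.38842472] 0.6384146081212734 [-8.99666314e+01  3.41947463e-03  4.25525494e+01]
```

View pics/wrist6.png

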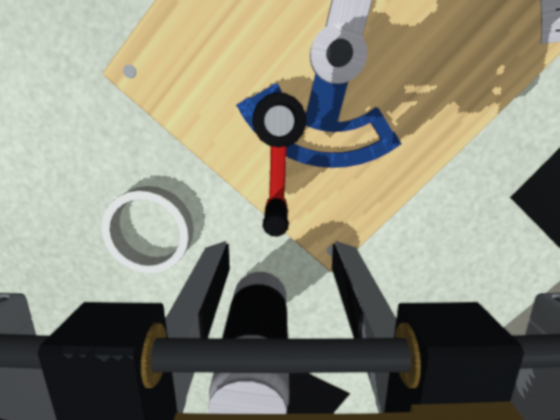

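Call:
apply_moves(
  travel=[
    [0, 0.02, 0],
    [0, 0.04, 0],
    [0, 0.06, 0],
    [0, 0.078, 0],
    [0, 0.088, 0],
    [-0.001, 0.092, 0],
    [-0.001, 0.092, 0],
    [-0.001, 0.092, 0],
  ],
  roll=[0, 0, 0, 0, 0, 1.0, 1.0, 1.0],
)

```text
t: 17.55
tcp_pos: [0.6323, -0.2064, 0.2688]
orientation: [-90.1, -0.0, 41.5]
contact_force: [-0.5, 0.6, -0.1]
opening: 0.641
```

Call:
apply_moves(
  travel=[
    [0, 0, 0],
    [0, 0, 0],
    [0, 0, 0],
    [0, 0, 0],
    [0, 0, 0],
    [0, 0, 0],
  ],
  roll=[0, 0, 0, 0, 0, 0],
  hand=0.0,
)

```text
t: 18.15
tcp_pos: [0.6311, -0.2071, 0.2676]
orientation: [-90.0, 0.2, 41.5]
contact_force: [-4.7, -3.1, 2.0]
opening: 0.209
```

```bash
python3 st.py
python3 - <<'E'
from plan import *
c=load(); a=np.radians(c[3]); c[:2]+=-.001*np.array([np.cos(a),np.sin(a)]); c[2]-=.092; c[3]-=1; save(c); print(c)
d=c[:2]-[.5819,-.15]; print(np.hypot(*d),np.degrees(np.arctan2(d[1],d[0])))
E
python3 crank.py 311.5 299.5 4;python3 crank.py 299.5 287.5 4;python3 crank.py 287.5 275.5 4
```

```text
t 18.15 ang 310.79 r 0.0754 z 0.2676 Ft(ccw+) -5.62 Fr -0.76 Fz 1.96 open 0.209
[ 0.63187031 -0.20591386  0.268      41.494     ]
0.07498927655294349 -48.21278417384722
{"travel": [[-0.0043, 0.0, 0.0001], [-0.0082, 0.0, 0.0004], [-0.0121, 0.0, 0.0009], [-0.016, 0.0, 0.0016]], "roll": [3.0, 6.0, 9.0, 12.0]}
{"travel": [[-0.0039, 0.0, 0.0001], [-0.0078, 0.0, 0.0004], [-0.0117, 0.0, 0.001], [-0.0156, 0.0, 0.0017]], "roll": [3.0, 6.0, 9.0, 12.0]}
{"travel": [[-0.0039, 0.0, 0.0001], [-0.0078, 0.0, 0.0004], [-0.0117, 0.0, 0.0009], [-0.0156, 0.0, 0.0016]], "roll": [3.0, 6.0, 9.0, 12.0]}
```

Call:
apply_moves(
  travel=[
    [-0.0043, 0.0, 0.0001],
    [-0.0082, 0.0, 0.0004],
    [-0.0121, 0.0, 0.0009],
    [-0.016, 0.0, 0.0016],
  ],
  roll=[3.0, 6.0, 9.0, 12.0],
)

```text
t: 18.55
tcp_pos: [0.6209, -0.214, 0.268]
orientation: [-90.1, -0.5, 29.4]
contact_force: [8.7, 5.2, -3.0]
opening: 0.209
```

```bash
python3 st.py
```

```text
t 18.55 ang 301.32 r 0.0749 z 0.268 Ft(ccw+) 10.08 Fr 0.1 Fz -3.0 open 0.209
```

Call:
apply_moves(
  travel=[
    [-0.0039, 0.0, 0.0001],
    [-0.0078, 0.0, 0.0004],
    [-0.0117, 0.0, 0.001],
    [-0.0156, 0.0, 0.0017],
  ],
  roll=[3.0, 6.0, 9.0, 12.0],
)

```text
t: 18.95
tcp_pos: [0.6067, -0.2208, 0.268]
orientation: [-90.1, -0.5, 17.4]
contact_force: [8.9, 3.1, -4.9]
opening: 0.21
```

```bash
python3 st.py
```

```text
t 18.95 ang 289.28 r 0.075 z 0.268 Ft(ccw+) 9.4 Fr 0.03 Fz -4.86 open 0.21
```

Call:
apply_moves(
  travel=[
    [-0.0039, 0.0, 0.0001],
    [-0.0078, 0.0, 0.0004],
    [-0.0117, 0.0, 0.0009],
    [-0.0156, 0.0, 0.0016],
  ],
  roll=[3.0, 6.0, 9.0, 12.0],
)

```text
t: 19.35
tcp_pos: [0.5913, -0.2245, 0.268]
orientation: [-90.1, -0.5, 5.4]
contact_force: [9.7, 1.1, -6.2]
opening: 0.205
```

```bash
python3 st.py; for a in 275.5 263.5 ; do python3 crank.py $a $(python3 -c "print($a-12)") 4; done
```

```text
t 19.35 ang 277.22 r 0.0751 z 0.268 Ft(ccw+) 9.76 Fr 0.16 Fz -6.18 open 0.205
{"travel": [[-0.0039, 0.0, 0.0001], [-0.0078, 0.0, 0.0004], [-0.0117, 0.0, 0.0009], [-0.0156, 0.0, 0.0017]], "roll": [3.0, 6.0, 9.0, 12.0]}
{"travel": [[-0.0039, 0.0, 0.0001], [-0.0078, 0.0, 0.0004], [-0.0117, 0.0, 0.0009], [-0.0155, 0.0, 0.0016]], "roll": [3.0, 6.0, 9.0, 12.0]}
```

Call:
apply_moves(
  travel=[
    [-0.0039, 0.0, 0.0001],
    [-0.0078, 0.0, 0.0004],
    [-0.0117, 0.0, 0.0009],
    [-0.0156, 0.0, 0.0017],
  ],
  roll=[3.0, 6.0, 9.0, 12.0],
)

```text
t: 19.75
tcp_pos: [0.5756, -0.225, 0.2681]
orientation: [-90.1, -0.6, -6.6]
contact_force: [9.3, -1.5, -6.9]
opening: 0.207
```

```bash
python3 st.py
```

```text
t 19.75 ang 265.21 r 0.0753 z 0.2681 Ft(ccw+) 9.42 Fr 0.69 Fz -6.88 open 0.207
```

Call:
apply_moves(
  travel=[
    [-0.0039, 0.0, 0.0001],
    [-0.0078, 0.0, 0.0004],
    [-0.0117, 0.0, 0.0009],
    [-0.0155, 0.0, 0.0016],
  ],
  roll=[3.0, 6.0, 9.0, 12.0],
)

```text
t: 20.15
tcp_pos: [0.5603, -0.2223, 0.2681]
orientation: [-90.0, -0.6, -18.7]
contact_force: [8.7, -2.6, -6.8]
opening: 0.207
```

```bash
python3 st.py; python3 crank.py 251.5 239.5 4
```

```text
t 20.15 ang 253.34 r 0.0754 z 0.2681 Ft(ccw+) 9.11 Fr -0.0 Fz -6.84 open 0.207
{"travel": [[-0.004, 0.0, 0.0001], [-0.0079, 0.0, 0.0004], [-0.0118, 0.0, 0.0009], [-0.0156, 0.0, 0.0016]], "roll": [3.0, 6.0, 9.0, 12.0]}
```

Call:
apply_moves(
  travel=[
    [-0.004, 0.0, 0.0001],
    [-0.0079, 0.0, 0.0004],
    [-0.0118, 0.0, 0.0009],
    [-0.0156, 0.0, 0.0016],
  ],
  roll=[3.0, 6.0, 9.0, 12.0],
)

```text
t: 20.55
tcp_pos: [0.5461, -0.2165, 0.2683]
orientation: [-90.0, -0.7, -30.7]
contact_force: [9.3, -5.7, -8.3]
opening: 0.206
```

```bash
python3 st.py;  python3 crank.py 239.5 227.5 4
```

```text
t 20.55 ang 241.69 r 0.0755 z 0.2683 Ft(ccw+) 10.83 Fr 0.59 Fz -8.34 open 0.206
{"travel": [[-0.004, 0.0, 0.0001], [-0.0079, 0.0, 0.0004], [-0.0118, 0.0, 0.001], [-0.0156, 0.0, 0.0017]], "roll": [3.0, 6.0, 9.0, 12.0]}
```

Call:
apply_moves(
  travel=[
    [-0.004, 0.0, 0.0001],
    [-0.0079, 0.0, 0.0004],
    [-0.0118, 0.0, 0.001],
    [-0.0156, 0.0, 0.0017],
  ],
  roll=[3.0, 6.0, 9.0, 12.0],
)

```text
t: 20.95
tcp_pos: [0.5335, -0.208, 0.2684]
orientation: [-90.0, -0.7, -42.6]
contact_force: [8.9, -8.7, -8.2]
opening: 0.21
```

```bash
python3 st.py;  python3 crank.py 227.5 215.5 4
```

```text
t 20.95 ang 230.13 r 0.0755 z 0.2684 Ft(ccw+) 12.36 Fr 0.95 Fz -8.19 open 0.21
{"travel": [[-0.004, 0.0, 0.0001], [-0.0079, 0.0, 0.0004], [-0.0118, 0.0, 0.0009], [-0.0156, 0.0, 0.0016]], "roll": [3.0, 6.0, 9.0, 12.0]}
```

Call:
apply_moves(
  travel=[
    [-0.004, 0.0, 0.0001],
    [-0.0079, 0.0, 0.0004],
    [-0.0118, 0.0, 0.0009],
    [-0.0156, 0.0, 0.0016],
  ],
  roll=[3.0, 6.0, 9.0, 12.0],
)

```text
t: 21.35
tcp_pos: [0.5229, -0.1971, 0.2686]
orientation: [-89.9, -0.8, -54.6]
contact_force: [8.0, -12.1, -9.1]
opening: 0.207
```

```bash
python3 st.py; cp cmd.json c215.json; python3 crank.py 215.5 209.5 2
```

```text
t 21.35 ang 218.59 r 0.0755 z 0.2686 Ft(ccw+) 14.42 Fr 1.3 Fz -9.13 open 0.207
{"travel": [[-0.0039, 0.0, 0.0001], [-0.0079, 0.0, 0.0004]], "roll": [3.0, 6.0]}
```

Call:
apply_moves(
  travel=[
    [-0.0039, 0.0, 0.0001],
    [-0.0079, 0.0, 0.0004],
  ],
  roll=[3.0, 6.0],
)

```text
t: 21.55
tcp_pos: [0.5184, -0.1908, 0.2686]
orientation: [-89.9, -0.8, -60.6]
contact_force: [6.3, -14.1, -9.1]
opening: 0.206
```

```bash
python3 st.py; cp cmd.json c209.json; python3 crank.py 209.5 212 1
```

```text
t 21.55 ang 212.74 r 0.0755 z 0.2686 Ft(ccw+) 15.28 Fr 2.33 Fz -9.12 open 0.206
{"travel": [[0.0033, 0.0, 0.0001]], "roll": [-2.5]}
```

Call:
apply_moves(
  travel=[
    [0.0033, 0.0, 0.0001],
    [0.0033, 0.0, 0.0001],
    [0.0033, 0.0, 0.0001],
    [0.0033, 0.0, 0.0001],
    [0.0033, 0.0, 0.0001],
  ],
  roll=[-2.5, -2.5, -2.5, -2.5, -2.5],
  hand=0.06,
)

```text
t: 22.05
tcp_pos: [0.5182, -0.1897, 0.2676]
orientation: [-90.0, 0.0, -58.0]
contact_force: [-0.1, -0.2, 0.0]
opening: 0.597
```

```bash
python3 st.py
python3 - <<'E'
from plan import *
c=load(); up=c+[0,0,.12,0]
w=line(up,6); save(up)
w+=line([.40,-.25,.388,c[3]+10],6); w+=[w[-1]]*3; save(c)
rows(w)
E
```

```text
t 22.05 ang 211.94 r 0.075 z 0.2676 Ft(ccw+) 0.16 Fr 0.22 Fz 0.02 open 0.597
{"travel": [[0.0, -0.02, 0.0], [0.0, -0.04, 0.0], [0.0, -0.06, 0.0], [0.0, -0.08, 0.0], [0.0, -0.1, 0.0], [0.0, -0.12, 0.0], [-0.0019, -0.12, -0.022], [-0.0039, -0.12, -0.0441]], "roll": [-0.0, -0.0, -0.0, -0.0, -0.0, -0.0, -1.7, -3.3]}
{"travel": [[-0.0031, 0.0, -0.0219], [-0.0063, 0.0, -0.0438], [-0.0095, 0.0, -0.0657], [-0.0127, 0.0, -0.0876], [-0.0127, 0.0, -0.0876], [-0.0127, 0.0, -0.0876], [-0.0127, 0.0, -0.0876]], "roll": [-1.7, -3.4, -5.0, -6.7, -6.7, -6.7, -6.7]}
```

Call:
apply_moves(
  travel=[
    [0.0, -0.02, 0.0],
    [0.0, -0.04, 0.0],
    [0.0, -0.06, 0.0],
    [0.0, -0.08, 0.0],
    [0.0, -0.1, 0.0],
    [0.0, -0.12, 0.0],
    [-0.0019, -0.12, -0.022],
    [-0.0039, -0.12, -0.0441],
  ],
  roll=[0, 0, 0, 0, 0, 0, -1.7, -3.3],
)

```text
t: 22.85
tcp_pos: [0.4789, -0.2099, 0.3888]
orientation: [-90.0, -0.1, -54.6]
contact_force: [0.8, -0.6, -0.8]
opening: 0.637
```

Call:
apply_moves(
  travel=[
    [-0.0031, 0.0, -0.0219],
    [-0.0063, 0.0, -0.0438],
    [-0.0095, 0.0, -0.0657],
    [-0.0127, 0.0, -0.0876],
    [-0.0127, 0.0, -0.0876],
    [-0.0127, 0.0, -0.0876],
    [-0.0127, 0.0, -0.0876],
  ],
  roll=[-1.7, -3.4, -5.0, -6.7, -6.7, -6.7, -6.7],
)

```text
t: 23.55
tcp_pos: [0.4006, -0.2501, 0.3878]
orientation: [-90.0, -0.0, -48.0]
contact_force: [0.4, 0.7, 0.4]
opening: 0.638
```

Run:
```python
from h import *
f=grab_frame("top");cv2.imwrite("pics/top7.png",f["pixels"][:,:,::-1]); cv2.imwrite("pics/top7z.png",cv2.resize(f["pixels"][140:290,225:425,::-1],None,fx=4,fy=4,interpolation=cv2.INTER_CUBIC))
f=grab_frame("side");cv2.imwrite("pics/side7.png",f["pixels"][:,:,::-1])
s=state();print(s["t"],s["tcp_pos"],s["contact_force"])
```

```text
23.65 [ 0.4006564  -0.24997954  0.38766851] [ 0.43323275  0.40872395 -0.02963975]
```

View pics/top7z.png

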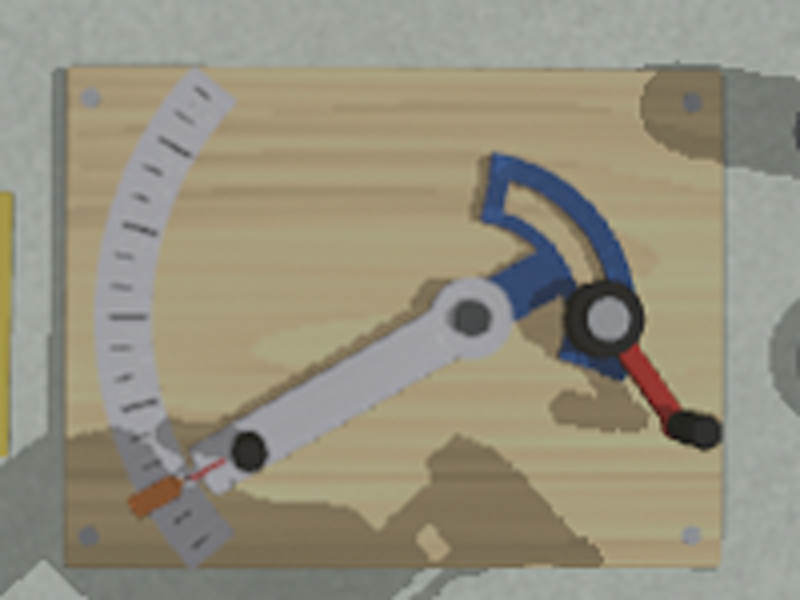

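View pics/side7.png

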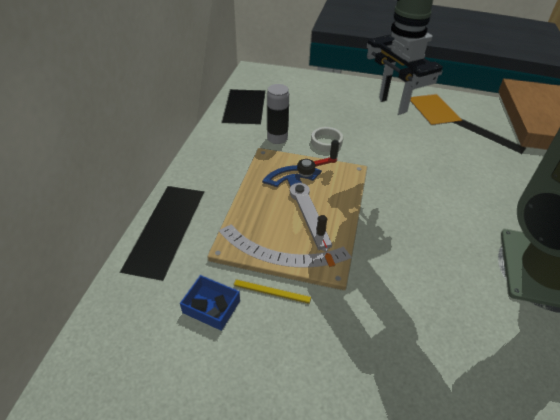

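View pics/top7.png

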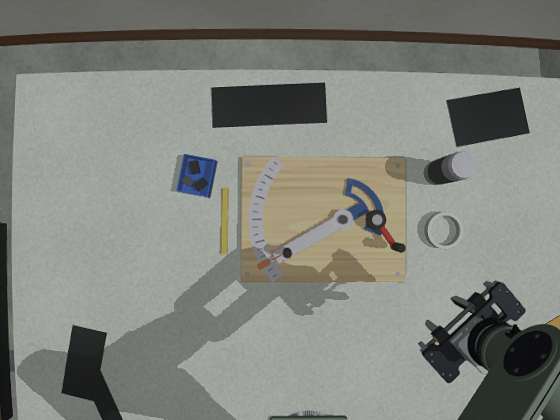

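Run:
```python
from h import *
f=grab_frame("top")
T=lambda u,v:(225+u/4-.4,140+v/4-.4)
d=ray(f,[T(706,433)],.104)[0][:2]-[.5819,-.15]; print("crank",np.hypot(*d),np.degrees(np.arctan2(d[1],d[0]))%360)
d=ray(f,[T(249,452)],.088)[0][:2]-[.5816,-.0749]; print("fence",np.hypot(*d),np.degrees(np.arctan2(d[1],d[0])))
from station import hand_in
print(hand_in())
```

```text
crank 0.07550030699619496 214.78813438267235
fence 0.1494434412418363 119.5645394332439
the job is handed in; nothing more can be done
None
```

The guide is set and handed in at about 24 s. I turned the crank 1.57 rad counter-clockwise until the push fell to a steady 9 to 10 N. I then swung the fence about 45.5° by its handle to the tab, and turned the crank clockwise to clamp it. The hand then let go and moved clear.

**Fence:** just before I let go of its handle, the wrist camera put it at 120.2° and the tab at 120.05° (world yaw). The last top picture gave 119.6° for the fence, a coarser reading, and shows the mark still pointing at the tab.

**Clamp:** the free push clockwise averaged about 9.6 N. Turning stopped at 15.3 N, which is 5.7 N above free (about 5.4 N by a straight-line fit), and no reading went higher.

**Disagreement:** the arm put the crank handle at 212.7° when I stopped. The last top picture read 214.8°, about 2.7 mm at the handle. I took this as pixel error, since the crank stays where it is left. If it were real, the clamp would be about 0.3 N looser and still in range.

**Other things:** in the last pictures, compared by eye, the can, tape, pencil and tray are where they were, and the contact force on the arm was about zero.

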